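# Start a timed light check of an old leaf

## Task

Start the timed light check of the old leaf with fingertip touches only: lightly press the long key on the light table until it stays down, then lightly press the round cap on the raking-light bar until it stays down, and last tap the button on top of the round timer and let it spring back. Leave the small square key alone, do not lift or shift the bar or the timer, and leave the weights and the other things around them as they are. Finish clear of everything.

Things in the scene. Friction and masses are not known exactly. Their poses are not given: they have to be found in the camera images.
- light_table: Fixed light table, a flat aluminium frame 270 mm (its x) by 300 mm (its y) by 24 mm high with a white panel and two old leaves on it. Origin under its centre, z up; the two keys stand on its plain aluminium border at its -x edge (the edge nearer the robot), 112 mm from its centre. It lies anywhere within a few cm, turned up to about 7 degrees.
- power_switch: Housing of the long key, fixed on top of the light table's -x border, a black rim 26 x 52 mm, 3 mm high. Origin at the centre of its underside (24 mm above the table), z up, y along the key's length. The long key and the square key may swap places.
- power_key_top (a point): Centre of the top face of the long grey key: 18 mm (x) by 44 mm (y). It stands 15 mm proud of its rim (42 mm above the table when up) and moves with the key.
- power_key (a joint): How far the long key is pressed down (m): 0 up (off, the start), 0.006 fully in. It goes straight down against about 2.5 N of friction, without spring, and stays where it is left; it counts as on from 0.004. After these 6 mm its top gives softly another 8 mm (3 to 8 N, then a hard stop) and comes back when let go.
- dimmer_switch: Housing of the small square key, fixed on the same border of the light table, 80 mm to one side of the long key's housing. Origin at the centre of its underside, z up.
- dimmer_key (a joint): How far the small square key (18 x 18 mm, same height and material as the long one) is pressed (m); sprung, 0 up. Not to be pressed.
- light_bar: Loose raking-light bar, 0.7 kg: a low aluminium bar 200 mm long (its x), 44 mm wide (its y), 36 mm high, standing on the table left or right of the light table (it and the timer may swap sides). Origin at the centre of its underside, z up. The push cap is on top, 65 mm from the centre towards its -x end (the end nearer the robot); dark cooling ribs cover the rest.
- bar_cap_top (a point): Centre of the top of the bar's round grey cap, 26 mm across, standing 16 mm proud of the bar (52 mm above the table when up); moves with the cap.
- bar_cap (a joint): How far the bar's cap is pressed down (m): 0 up (off, the start), 0.006 fully in. It goes straight down against about 2.5 N of friction, without spring, and stays where it is left; it counts as on from 0.004. After these 6 mm its top gives softly another 8 mm (3 to 8 N, then a hard stop) and comes back when let go.
- timer: Loose round timer, 0.3 kg: a white drum 76 mm across and 32 mm high with black tick marks round the top, standing on the table on the other side of the light table from the bar. Origin at the centre of its underside, z up.
- timer_button_top (a point): Centre of the top of the timer's round grey button, 28 mm across, in the middle of the drum's top, standing 16 mm proud (48 mm above the table when up); moves with the button.
- timer_button (a joint): How far the timer's button is pressed down (m): 0 up, 0.014 at its hard stop. Sprung: 1 N to start, 3 N at 0.004 where it counts as tapped, 8 N at the stop; springs back when let go.
- disc_weight: Loose steel disc weight with a small knob, 52 mm across, 34 mm high, standing on the light table. Origin under its centre. Bystander.
- block_weight: Loose brass block weight 32 x 60 x 26 mm on the light table. Origin under its centre. Bystander.
- mug: Loose white mug, 76 mm across, 85 mm high, beyond the right-hand control. Origin under its centre. Bystander.
- jar: Loose glass jar with a steel lid, 68 mm across, 70 mm high, beyond the left-hand control. Origin under its centre. Bystander.
- bottle: Loose clear bottle, 64 mm across, 190 mm high, to the far left. Origin under its centre. Bystander.
- tape_roll: Loose paper-tape roll lying flat, 90 mm across, 24 mm high, to the right. Origin under its centre. Bystander.
- brush: Loose brush about 180 mm long lying crosswise between the robot and the light table, left part. Bystander.
- spatula: Loose spatula about 170 mm long lying crosswise between the robot and the light table, right part. Bystander.
Not all that is in view belongs to the job. Leave any yellow look-alike of the light_bar alone. Leave any green look-alike of the timer alone.

How it is judged:
On the way, in this order (a step that is already met when the one before it is completed fails the run):
1. the long key is pressed down and stays (value of joint power_key above 0.004 m), for 0.2 s.
2. the bar's cap is pressed down and stays (value of joint bar_cap above 0.004 m), for 0.2 s.
3. the timer's button is tapped (value of joint timer_button above 0.004 m), for 0.05 s.
At the end, for the whole second after the job is handed in: The long key and the bar's cap are down by more than 4 mm, the timer's button and the square key are up (less than 2 mm down); bar and timer stand upright within 15 mm of where they started, the weights and other bystanders within 20 mm, all at rest (value of joint each of power_key, bar_cap above 0.004 m and value of joint each of timer_button, dimmer_key below 0.002 m and distance of each of light_bar, timer from where it was at the start of the episode below 0.015 m and distance of each of disc_weight, block_weight, mug, jar, bottle, tape_roll, brush, spatula from where it was at the start of the episode below 0.02 m and angle between each of light_bar, timer, mug, jar, bottle's own z axis and vertical below 0.1 rad and linear speed of each of light_bar, timer, disc_weight, block_weight, mug, jar, bottle, tape_roll, brush, spatula below 0.02 m/s); the robot touches nothing.
It fails at once if out of order: the bar's cap pressed before the long key is on, or the timer tapped before both are on ((value of joint bar_cap above 0.003 m and value of joint power_key below 0.0035 m) or (value of joint timer_button above 0.003 m and value of joint any of power_key, bar_cap below 0.0035 m)).
It fails at once if the small square key pressed (value of joint dimmer_key above 0.003 m).
It fails at once if a control pressed harder than 25 N (contact force between any of the fingers, the arm and power_switch above 25 N or contact force between any of the fingers, the arm and dimmer_switch above 25 N or contact force between any of the fingers, the arm and light_bar above 25 N or contact force between any of the fingers, the arm and timer above 25 N).
It fails at once if bar or timer lifted, tipped or shifted (height (world z) of any of light_bar, timer above 0.012 m or distance of any of light_bar, timer from where it was at the start of the episode above 0.02 m or angle between any of light_bar, timer's own z axis and vertical above 0.2 rad).
It fails at once if a weight or another bystander disturbed (distance of any of disc_weight, block_weight, mug, jar, bottle, tape_roll, brush, spatula from where it was at the start of the episode above 0.025 m).
It also fails if it takes over 54 s, if anything falls off the work surface, if the arm or the gripper's body presses on something with over 40 N, if the wrist force passes 120 N, or if a joint passes its speed limit or range.

## Robot

A 6-joint arm with a two-finger parallel gripper is mounted at the origin on the work surface. World frame = base frame: x ahead of the robot, y to its left, z up, the work surface at z = 0. Lengths are in m, angles in rad, forces in N, time in s.
With the tool pointing down it reaches from about 0.225 to 0.875 m from the base axis. Payload 3.4 kg.
Tool frame: the origin (TCP) lies where the fingers leave the gripper's body, on its centre line; the fingertips stand 73 mm ahead of it and the grasp point (between the pads) lies 54 mm ahead of it (manip.pinch_z is the distance from the TCP to the grasp point, in m); z points along the fingers, y is the line along which they close (so a half turn about z gives the same grasp; the last joint's range is limited). The gripper opens to 85 mm and grips with 20 to 120 N. Pads are 22 mm wide; open, the fingers measure 114 mm over their backs; the gripper's body (76 mm by 85 mm) begins 54 mm behind the grasp point. The pads swing forward as they close: fully open they stand 13 mm farther back than shut.
Start: joints at [-1.339, 0.276, 1.505, -0, 1.361, -0.121], TCP at [0.199, -0.54, 0.304] pointing down, gripper open.
Joint ranges: [-2.89, 2.89], [-0.75, 2.08], [0.22, 2.7], [-1.18, 4.32], [0.11, 2.71], [-2.7, 2.7]. Speed limits (rad/s): [2.57, 2.57, 3.14, 3.14, 3.14, 3.14].

## Interface

Orientations are given as a unit quaternion [w, x, y, z].
In Python, from rig import readout, imaging, manip gives the robot as it stands. The module is installed in compiled form; this text tells all that it offers.
- The arm moves only by the tool servo_tool, never from a script. Its argument "moves" is a list of rows, each an object with "dp": the shift along the tool's x, y, z in units of 0.2 m (1.0 is 0.2 m), a list of three; "delta_rot": the turn, a rotation vector about the tool's x, y, z in units of 0.1 rad (1.0 is 0.1 rad), a list of three; "fingers": the opening, from 0 (shut) to 1 (fully open). In form: [{"dp": [dx, dy, dz], "delta_rot": [wx, wy, wz], "fingers": fingers}, ...]. A call has 1 to 5 rows; each row shifts and turns the commanded pose from where the row before left it, along the tool's axes as they then stand; what a row does not reach is not made up. A row lasts 1/10 s, in which the tool goes at most 50 mm and 8.59 degrees, less where a joint would pass 70% of its speed; a pose out of reach is approached as far as the arm can. A call with a number of a shift or a turn outside -1 to 1 is refused whole. A call with a gripper value outside its range is refused whole. The fingers move at their own pace and stop on an object; "force" is the grip in N (left out, the last holds). Time passes only in rows, so rows that do not move let the fingers close. It gives the time, the measured TCP pose, the force, the opening and the grip force at its end, in the units of the state.
- readout.get_state(): the state, without advancing time (a new reading comes with each control period).
- imaging.get_image(name): name is "scene" or "top" or "wrist"; returns (picture, depth): 480x640x3 uint8, red, green, blue; 480x640 float32, m along the optical axis (not along the pixel's ray), 0 where there is no reading.
- imaging.calibration(name): a dict with "intrinsics" (3x3 intrinsics, pixels), "R" (3x3) and "t" (3): a world point X has camera coordinates R X + t; the wrist camera has in their place "hand_eye" (4x4, takes a point from camera to tool coordinates, whose origin is the TCP and whose axes are the flange's). Camera axes: x right, y down, z forward; pixel columns grow to the right and rows downward; lengths in m; the calibration is good to about 2 mm. A picture is of the moment at which its call begins: read the wrist's pose just before it. calibration takes no time and is no camera call.
- manip.sign_off(): hands the job in; it is judged then, once.
The state is a dict: "clock": time; "qpos": joint angles; "qd": joint speeds; "effort": joint torques, N m; "position": TCP position; "ee_rot": TCP orientation; "contact_force": force on the tool from outside, world axes, zero at the start; "moment": the same for the moment, N m; "width": finger opening in m; "gripper_force": force on a finger pad.
Only numpy, scipy, OpenCV 4.12 (cv2) and the standard library are available. Lean on these libraries where they do the work, as an engineer would, in place of code of your own. Each camera call takes 0.05 s, during which the arm holds its last target. There are 200 camera calls.

## Working session

There is one attempt and no reset: what is moved stays moved. The work goes in short steps, Python scripts to look and compute and a tool call to move; the robot and the scene stay as the last step left them, time stands still between calls to the robot, and variables do not carry over. Pictures are saved under pics/ and viewed, at most 10 in all, crops included, and the job is handed in when it is done.

Besides the shell and the picture viewer there is one more tool, called after "Call:" in YAML: its name, and indented under it one key for each argument. servo_tool: Moves the arm, as the interface text tells. Its arguments: {"type":"object","properties":{"moves":{"type":"array"},"force":{"type":"number"}},"required":["moves"]}

```bash
mkdir -p pics; cat > h.py <<'E'
import numpy as np,cv2
from rig import readout,imaging,manip
def grab(n):
    im,d=imaging.get_image(n); c=imaging.calibration(n)
    return im,d,c
def world(d,c):
    K=np.array(c["intrinsics"]);v,u=np.mgrid[0:480,0:640]
    P=np.stack([(u-K[0,2])/K[0,0]*d,(v-K[1,2])/K[1,1]*d,d],-1)
    return (P-np.array(c["t"]))@np.array(c["R"])
E
python3 - <<'E'
from h import *
for n in("top","scene"):
    im,d,c=grab(n); cv2.imwrite(f"pics/{n}.png",im[...,::-1]); np.savez(n,im=im,W=world(d,c),d=d)
s=readout.get_state();print(s)
E
```

```text
{'clock': 0.1, 'qpos': array([-1.33899621e+00,  2.76510683e-01,  1.50599875e+00,  5.44476000e-06,
        1.36068272e+00, -1.20981558e-01]), 'qd': array([ 0.00048537, -0.00211352, -0.00336607, -0.00061754, -0.00085577,
       -0.00067769]), 'effort': array([ 2.15711138e-03, -4.17696941e+01, -2.46404332e+01, -1.08411084e-04,
        5.81532033e-03,  1.12789607e-05]), 'position': array([ 0.19859413, -0.53924668,  0.30314123]), 'ee_rot': array([-7.98672406e-04,  9.84483216e-01,  1.75476945e-01, -4.16330622e-05]), 'contact_force': array([-1.34955447, -0.08622745,  0.03871038]), 'moment': array([ 0.04383969, -0.0151098 ,  0.02766255]), 'gripper_force': 0.0, 'width': 0.08549211440907346}
```

View pics/top.png

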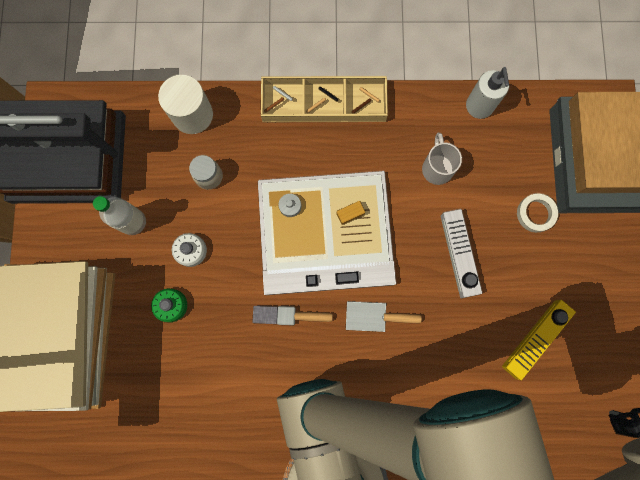

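The top view shows these candidates:
- **Keys:** long key at (347,277), square key at (312,281), which must be left alone.
- **Bars:** aluminium bar with its cap at (470,281), yellow look-alike with its cap at (560,317).
- **Timers:** white timer with its button at (188,249), green look-alike at (168,305).

By the description I choose the long key, the aluminium bar's cap and the white timer's button. Next I measure them and check with crops.

```bash
python3 - <<'E'
from h import *
z=np.load("top.npz");W=z["W"];im=z["im"]
np.set_printoptions(precision=4,suppress=True)
for n,u,v,h in(("long",347,277,.042),("dim",312,281,.042),("cap",470,281,.052),("tim",188,249,.048)):
    w=W[v-16:v+17,u-18:u+19];zz=w[...,2];p=w[abs(zz-h)<.006]
    print(n,W[v,u],len(p),p.mean(0) if len(p) else 0,np.median(p,0),p.min(0),p.max(0))
c=[cv2.resize(im[v-25:v+25,u-33:u+33],(396,300),interpolation=cv2.INTER_CUBIC) for u,v in((335,277),(468,270),(188,249))]
c.append(np.zeros_like(c[0]))
cv2.imwrite("pics/crop.png",np.vstack([np.hstack(c[:2]),np.hstack(c[2:])])[...,::-1])
E
```

```text
long [ 0.4538 -0.0294  0.0405] 155 [ 0.4534 -0.0284  0.0429] [ 0.4534 -0.0292  0.0429] [ 0.4444 -0.0497  0.0361] [ 0.4632 -0.0069  0.0479]
dim [0.4454 0.0491 0.0401] 64 [0.448  0.0508 0.0426] [0.4476 0.0513 0.0425] [0.4386 0.0422 0.0366] [0.4566 0.0602 0.0476]
cap [ 0.442  -0.3024  0.0517] 110 [ 0.4453 -0.3032  0.0525] [ 0.4452 -0.3032  0.0529] [ 0.4331 -0.3161  0.046 ] [ 0.4605 -0.2817  0.0575]
tim [0.5186 0.3272 0.0457] 119 [0.5211 0.3318 0.0484] [0.521  0.332  0.0487] [0.5077 0.3187 0.0421] [0.5342 0.3454 0.0534]
```

View pics/crop.png

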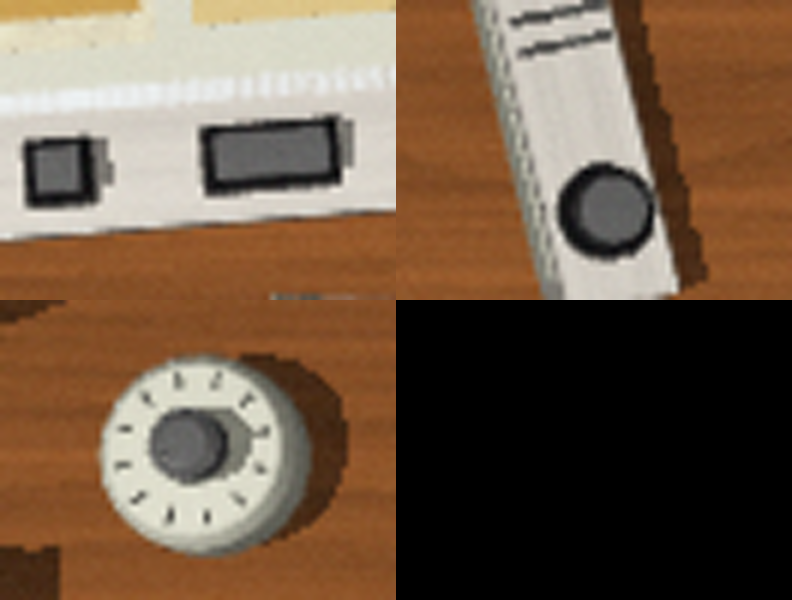

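The crops confirm the choice. The long key has the wide rim, the cap is on the aluminium bar, and the button is on the white drum. The measured heights match the description: about 43, 52.5 and 48.5 mm. The two keys are 79 mm apart, against 80 mm stated. I'll shut the fingers and square the tool to the world axes.

Call:
servo_tool:
  moves:
    - {"dp": [0,0,0],"delta_rot": [0,0,0.9],"fingers": 0}
    - {"dp": [0,0,0],"delta_rot": [0,0,0.9],"fingers": 0}
    - {"dp": [0,0,0],"delta_rot": [0,0,0.9],"fingers": 0}
    - {"dp": [0,0,0],"delta_rot": [0,0,0.83],"fingers": 0}
    - {"dp": [0,0,0],"delta_rot": [0,0,0],"fingers": 0}
  force: 40

```text
clock: 0.6
position: [0.1986, -0.5394, 0.3034]
ee_rot: [-0.0, 1.0, 0.0, -0.0]
contact_force: [0.9, -0.5, -0.6]
width: 0.0118
gripper_force: 0.0
```

Call:
servo_tool:
  moves:
    - {"dp": [0.1,-0.2,0],"delta_rot": [0,0,0],"fingers": 0}
    - {"dp": [0.1,-0.2,0],"delta_rot": [0,0,0],"fingers": 0}
    - {"dp": [0.1,-0.2,0],"delta_rot": [0,0,0],"fingers": 0}
    - {"dp": [0.1,-0.2,0],"delta_rot": [0,0,0],"fingers": 0}
    - {"dp": [0.1,-0.2,0],"delta_rot": [0,0,0],"fingers": 0}

```text
clock: 1.1
position: [0.2991, -0.3379, 0.3037]
ee_rot: [-0.0, 1.0, 0.001, 0.0]
contact_force: [1.2, 0.6, 0.5]
width: -0.0002
gripper_force: 0.0
```

Call:
servo_tool:
  moves:
    - {"dp": [0.1,-0.2,0],"delta_rot": [0,0,0],"fingers": 0}
    - {"dp": [0.1,-0.2,0],"delta_rot": [0,0,0],"fingers": 0}
    - {"dp": [0.1,-0.2,0],"delta_rot": [0,0,0],"fingers": 0}
    - {"dp": [0.1,-0.2,0],"delta_rot": [0,0,0],"fingers": 0}
    - {"dp": [0.1,-0.2,0],"delta_rot": [0,0,0],"fingers": 0}

```text
clock: 1.6
position: [0.3991, -0.1379, 0.3039]
ee_rot: [0.0, 1.0, 0.001, 0.0]
contact_force: [0.1, -1.0, -0.2]
width: -0.0001
gripper_force: 0.0
```

Call:
servo_tool:
  moves:
    - {"dp": [0.13,-0.25,0],"delta_rot": [0,0,0],"fingers": 0}
    - {"dp": [0.13,-0.25,0],"delta_rot": [0,0,0],"fingers": 0}
    - {"dp": [0,0,0],"delta_rot": [0,0,0],"fingers": 0}

```text
clock: 1.9
position: [0.4467, -0.0457, 0.3038]
ee_rot: [-0.002, 1.0, 0.005, 0.001]
contact_force: [-0.5, -0.7, 0.4]
width: 0.0
gripper_force: 0.0
```

Call:
servo_tool:
  moves:
    - {"dp": [0.035,-0.085,0.1],"delta_rot": [0,0,0],"fingers": 0}
    - {"dp": [0,0,0.2],"delta_rot": [0,0,0],"fingers": 0}
    - {"dp": [0,0,0.2],"delta_rot": [0,0,0],"fingers": 0}
    - {"dp": [0,0,0.2],"delta_rot": [0,0,0],"fingers": 0}
    - {"dp": [0,0,0],"delta_rot": [0,0,0],"fingers": 0}

```text
clock: 2.4
position: [0.4479, -0.0338, 0.1598]
ee_rot: [-0.001, 1.0, 0.0, -0.006]
contact_force: [-0.8, -0.3, 0.3]
width: 0.0002
gripper_force: 0.0
```

```bash
python3 - <<'E'
from h import *
print(readout.get_state()["position"],readout.get_state()["ee_rot"])
im,d,c=imaging.get_image("wrist")+(0,)
im2,_=imaging.get_image("scene")
cv2.imwrite("pics/w1.png",np.hstack([cv2.resize(im,(400,300)),cv2.resize(im2,(400,300))])[...,::-1])
E
```

```text
[ 0.44792975 -0.03376269  0.15975234] [-1.11210252e-03  9.99982428e-01  3.53985639e-04 -5.81226648e-03]
```

View pics/w1.png

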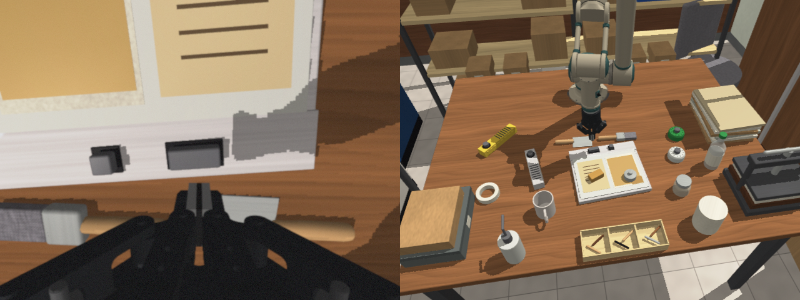

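The wrist view shows the shut fingertips at (200,185), just short of the long key at (195,155), with the square key well to the left at (105,160). I'll correct x and y and descend to about 10 mm above the key.

Call:
servo_tool:
  moves:
    - {"dp": [0.025,-0.025,0.1],"delta_rot": [0,0,0],"fingers": 0}
    - {"dp": [0,0,0.05],"delta_rot": [0,0,0],"fingers": 0}
    - {"dp": [0,0,0],"delta_rot": [0,0,0],"fingers": 0}
    - {"dp": [0,0,0],"delta_rot": [0,0,0],"fingers": 0}

```text
clock: 2.9
position: [0.4574, -0.0293, 0.135]
ee_rot: [0.0, 1.0, -0.0, 0.001]
contact_force: [-0.6, -0.3, 0.3]
width: -0.0001
gripper_force: 0.0
```

Call:
servo_tool:
  moves:
    - {"dp": [-0.02,0,0],"delta_rot": [0,0,0],"fingers": 0}
    - {"dp": [0,0,0.025],"delta_rot": [0,0,0],"fingers": 0}
    - {"dp": [0,0,0.025],"delta_rot": [0,0,0],"fingers": 0}
    - {"dp": [0,0,0],"delta_rot": [0,0,0],"fingers": 0}

```text
clock: 3.3
position: [0.4524, -0.0289, 0.1233]
ee_rot: [-0.0, 1.0, -0.0, -0.001]
contact_force: [-1.0, 0.3, 1.2]
width: 0.0003
gripper_force: 0.0
```

Call:
servo_tool:
  moves:
    - {"dp": [0,0,0.01],"delta_rot": [0,0,0],"fingers": 0}
    - {"dp": [0,0,0.01],"delta_rot": [0,0,0],"fingers": 0}
    - {"dp": [0,0,0.01],"delta_rot": [0,0,0],"fingers": 0}
    - {"dp": [0,0,0.01],"delta_rot": [0,0,0],"fingers": 0}
    - {"dp": [0,0,0.01],"delta_rot": [0,0,0],"fingers": 0}

```text
clock: 3.8
position: [0.453, -0.0289, 0.1138]
ee_rot: [0.0, 1.0, -0.0, 0.0]
contact_force: [-1.3, 0.2, 2.2]
width: -0.0002
gripper_force: 1.1
```

Call:
servo_tool:
  moves:
    - {"dp": [0,0,0.01],"delta_rot": [0,0,0],"fingers": 0}
    - {"dp": [0,0,0.01],"delta_rot": [0,0,0],"fingers": 0}
    - {"dp": [0,0,0],"delta_rot": [0,0,0],"fingers": 0}

```text
clock: 4.1
position: [0.4529, -0.029, 0.1097]
ee_rot: [0.0, 1.0, -0.0, -0.0]
contact_force: [-0.3, -0.1, 0.1]
width: 0.0001
gripper_force: 0.0
```

Call:
servo_tool:
  moves:
    - {"dp": [0,0,0.01],"delta_rot": [0,0,0],"fingers": 0}
    - {"dp": [0,0,0.01],"delta_rot": [0,0,0],"fingers": 0}
    - {"dp": [0,0,0],"delta_rot": [0,0,0],"fingers": 0}

```text
clock: 4.4
position: [0.453, -0.029, 0.1059]
ee_rot: [0.0, 1.0, -0.0, 0.0]
contact_force: [0.5, 0.6, 4.6]
width: -0.0002
gripper_force: 2.3
```

Call:
servo_tool:
  moves:
    - {"dp": [0,0,0.005],"delta_rot": [0,0,0],"fingers": 0}
    - {"dp": [0,0,0],"delta_rot": [0,0,0],"fingers": 0}
    - {"dp": [0,0,0],"delta_rot": [0,0,0],"fingers": 0}

```text
clock: 4.7
position: [0.453, -0.029, 0.105]
ee_rot: [0.0, 1.0, -0.0, 0.0]
contact_force: [-0.4, 0.3, 4.5]
width: 0.0002
gripper_force: 2.6
```

Call:
servo_tool:
  moves:
    - {"dp": [0,0,-0.05],"delta_rot": [0,0,0],"fingers": 0}
    - {"dp": [0,0,-0.2],"delta_rot": [0,0,0],"fingers": 0}
    - {"dp": [0,0,-0.2],"delta_rot": [0,0,0],"fingers": 0}
    - {"dp": [0,0,-0.1],"delta_rot": [0,0,0],"fingers": 0}
    - {"dp": [0,0,0],"delta_rot": [0,0,0],"fingers": 0}

```text
clock: 5.2
position: [0.4547, -0.0293, 0.2182]
ee_rot: [0.001, 1.0, -0.0, 0.004]
contact_force: [-0.0, 0.1, 0.4]
width: -0.0002
gripper_force: 0.0
```

```bash
python3 - <<'E'
from h import *
s=readout.get_state();print(s["position"],s["ee_rot"])
im,d=imaging.get_image("wrist");c=imaging.calibration("wrist")
from scipy.spatial.transform import Rotation as R
q=s["ee_rot"];K=np.array(c["intrinsics"]);v,u=np.mgrid[0:480,0:640]
P=np.stack([(u-K[0,2])/K[0,0]*d,(v-K[1,2])/K[1,1]*d,d],-1)
H=np.array(c["hand_eye"]);P=P@H[:3,:3].T+H[:3,3]
W=P@R.from_quat([q[1],q[2],q[3],q[0]]).as_matrix().T+s["position"]
for n,x,y in(("long",.4534,-.029),("dim",.448,.051)):
    m=(np.hypot(W[...,0]-x,W[...,1]-y)<.006)&(d>0);print(n,m.sum(),np.median(W[m][:,2]))
E
```

```text
[ 0.45468895 -0.02931798  0.21824349] [ 8.76875545e-04  9.99992807e-01 -6.23616397e-05  3.68970777e-03]
long 1007 0.18408794287943006
dim 225 0.04200029911875586
```

Call:
servo_tool:
  moves:
    - {"dp": [-0.01,0.15,0],"delta_rot": [0,0,0],"fingers": 0}
    - {"dp": [-0.01,0.2,0],"delta_rot": [0,0,0],"fingers": 0}
    - {"dp": [0,0,0],"delta_rot": [0,0,0],"fingers": 0}

```text
clock: 5.55
position: [0.4485, -0.1021, 0.2136]
ee_rot: [0.001, 1.0, -0.002, -0.001]
contact_force: [0.2, 1.2, 0.2]
width: 0.0001
gripper_force: 0.0
```

```bash
cat >> h.py <<'E'
from scipy.spatial.transform import Rotation as R
def wz(pts,save=None):
    s=readout.get_state();im,d=imaging.get_image("wrist");c=imaging.calibration("wrist")
    if save: cv2.imwrite(save,im[...,::-1])
    print(s["position"],s["ee_rot"])
    q=s["ee_rot"];K=np.array(c["intrinsics"]);v,u=np.mgrid[0:480,0:640]
    P=np.stack([(u-K[0,2])/K[0,0]*d,(v-K[1,2])/K[1,1]*d,d],-1)
    H=np.array(c["hand_eye"]);P=P@H[:3,:3].T+H[:3,3]
    W=P@R.from_quat([q[1],q[2],q[3],q[0]]).as_matrix().T+s["position"]
    for n,x,y in pts:
        m=(np.hypot(W[...,0]-x,W[...,1]-y)<.005)&(d>0)&(W[...,2]<.08)
        print(n,m.sum(),np.median(W[m][:,2]) if m.any() else None)
    return W,im
E
python3 -c "
from h import *
wz([('long',.4534,-.029),('dim',.448,.051),('cap',.4452,-.3032)])"
```

```text
[ 0.44849288 -0.10213132  0.21364619] [ 7.93478399e-04  9.99997583e-01 -1.82333974e-03 -9.37683066e-04]
long 158 0.035933931866967334
dim 159 0.04208658518196476
cap 177 0.05217867829798023
```

The long key is fully down (36 mm, the full 6 mm of travel), and the square key is still up. On to the bar's cap.

Call:
servo_tool:
  moves:
    - {"dp": [0,0.2,0],"delta_rot": [0,0,0],"fingers": 0}
    - {"dp": [0,0.2,0],"delta_rot": [0,0,0],"fingers": 0}
    - {"dp": [0,0.2,0],"delta_rot": [0,0,0],"fingers": 0}
    - {"dp": [-0.015,0.2,0],"delta_rot": [0,0,0],"fingers": 0}
    - {"dp": [0,0.19,0],"delta_rot": [0,0,0],"fingers": 0}

```text
clock: 6.1
position: [0.4453, -0.2969, 0.2136]
ee_rot: [-0.001, 1.0, 0.0, -0.001]
contact_force: [-0.0, 0.4, 0.5]
width: 0.0001
gripper_force: 0.0
```

Call:
servo_tool:
  moves:
    - {"dp": [0,0,0.1],"delta_rot": [0,0,0],"fingers": 0}
    - {"dp": [0,0,0.1],"delta_rot": [0,0,0],"fingers": 0}
    - {"dp": [0,0,0.05],"delta_rot": [0,0,0],"fingers": 0}
    - {"dp": [0,0,0],"delta_rot": [0,0,0],"fingers": 0}

```text
clock: 6.5
position: [0.445, -0.2952, 0.1627]
ee_rot: [-0.002, 1.0, 0.0, -0.002]
contact_force: [-0.5, 0.7, -0.9]
width: 0.0
gripper_force: 0.0
```

```bash
python3 -c "
from h import *
W,im=wz([('cap',.4452,-.3032)])
m=(abs(W[...,2]-.052)<.004)&(np.hypot(W[...,0]-.445,W[...,1]+.303)<.025)
p=W[m];print(len(p),p.min(0),p.max(0),p.mean(0))"
```

```text
[ 0.44496667 -0.29516221  0.16273573] [-1.89624900e-03  9.99996241e-01  2.33361920e-04 -1.96670307e-03]
cap 278 0.05202010743543102
1862 [ 0.43640453 -0.31699083  0.04800321] [ 0.46183001 -0.29157651  0.05386235] [ 0.44971256 -0.30426854  0.05184586]
```

Call:
servo_tool:
  moves:
    - {"dp": [0.015,0.045,0.04],"delta_rot": [0,0,0],"fingers": 0}
    - {"dp": [0,0,0.05],"delta_rot": [0,0,0],"fingers": 0}
    - {"dp": [0,0,0.04],"delta_rot": [0,0,0],"fingers": 0}
    - {"dp": [0,0,0],"delta_rot": [0,0,0],"fingers": 0}
    - {"dp": [0,0,0],"delta_rot": [0,0,0],"fingers": 0}

```text
clock: 7.05
position: [0.4487, -0.3058, 0.1386]
ee_rot: [-0.0, 1.0, -0.0, -0.0]
contact_force: [0.2, -0.1, 0.5]
width: -0.0
gripper_force: 0.0
```

Call:
servo_tool:
  moves:
    - {"dp": [0,-0.008,0.03],"delta_rot": [0,0,0],"fingers": 0}
    - {"dp": [0,0,0.02],"delta_rot": [0,0,0],"fingers": 0}
    - {"dp": [0,0,0.01],"delta_rot": [0,0,0],"fingers": 0}
    - {"dp": [0,0,0.01],"delta_rot": [0,0,0],"fingers": 0}
    - {"dp": [0,0,0],"delta_rot": [0,0,0],"fingers": 0}

```text
clock: 7.55
position: [0.4488, -0.3044, 0.1248]
ee_rot: [0.0, 1.0, -0.0, -0.0]
contact_force: [-0.1, -0.3, -0.6]
width: -0.0002
gripper_force: 0.0
```

Call:
servo_tool:
  moves:
    - {"dp": [0,0,0.01],"delta_rot": [0,0,0],"fingers": 0}
    - {"dp": [0,0,0.01],"delta_rot": [0,0,0],"fingers": 0}
    - {"dp": [0,0,0],"delta_rot": [0,0,0],"fingers": 0}

```text
clock: 7.85
position: [0.4489, -0.3044, 0.1208]
ee_rot: [0.0, 1.0, -0.0, 0.0]
contact_force: [0.1, -1.0, 0.6]
width: -0.0001
gripper_force: 0.1
```

Call:
servo_tool:
  moves:
    - {"dp": [0,0,0.01],"delta_rot": [0,0,0],"fingers": 0}
    - {"dp": [0,0,0.01],"delta_rot": [0,0,0],"fingers": 0}
    - {"dp": [0,0,0.01],"delta_rot": [0,0,0],"fingers": 0}
    - {"dp": [0,0,0],"delta_rot": [0,0,0],"fingers": 0}

```text
clock: 8.25
position: [0.449, -0.3044, 0.115]
ee_rot: [0.0, 1.0, -0.0, 0.0]
contact_force: [-0.2, -0.1, 5.5]
width: -0.0
gripper_force: 2.6
```

Call:
servo_tool:
  moves:
    - {"dp": [0,0,0],"delta_rot": [0,0,0],"fingers": 0}
    - {"dp": [0,0,0],"delta_rot": [0,0,0],"fingers": 0}
    - {"dp": [0,0,0],"delta_rot": [0,0,0],"fingers": 0}

```text
clock: 8.55
position: [0.449, -0.3044, 0.1152]
ee_rot: [0.0, 1.0, -0.0, 0.0]
contact_force: [-0.2, -1.0, 5.3]
width: 0.0001
gripper_force: 2.5
```

Call:
servo_tool:
  moves:
    - {"dp": [0,0,-0.05],"delta_rot": [0,0,0],"fingers": 0}
    - {"dp": [0,0,-0.2],"delta_rot": [0,0,0],"fingers": 0}
    - {"dp": [0,0,-0.2],"delta_rot": [0,0,0],"fingers": 0}
    - {"dp": [0,0,-0.2],"delta_rot": [0,0,0],"fingers": 0}
    - {"dp": [0,0,-0.1],"delta_rot": [0,0,0],"fingers": 0}

```text
clock: 9.05
position: [0.4496, -0.305, 0.2688]
ee_rot: [0.002, 1.0, -0.0, 0.002]
contact_force: [-0.1, 0.4, -0.4]
width: 0.0002
gripper_force: 0.0
```

Call:
servo_tool:
  moves:
    - {"dp": [0,-0.2,0],"delta_rot": [0,0,0],"fingers": 0}
    - {"dp": [0,-0.2,0],"delta_rot": [0,0,0],"fingers": 0}
    - {"dp": [0,0,0],"delta_rot": [0,0,0],"fingers": 0}

```text
clock: 9.35
position: [0.4476, -0.22, 0.2652]
ee_rot: [-0.002, 1.0, 0.001, -0.001]
contact_force: [0.1, -0.3, 0.3]
width: -0.0004
gripper_force: 0.0
```

```bash
python3 -c "
from h import *
wz([('long',.4534,-.029),('dim',.448,.051),('cap',.448,-.304)])"
```

```text
[ 0.44759695 -0.21999713  0.26516918] [-1.73098782e-03  9.99997246e-01  1.42475764e-03 -6.93459913e-04]
long 112 0.03598503452922898
dim 0 None
cap 123 0.046129126373075785
```

The cap is down 6 mm (its top is at 46 mm). On to the timer.

Call:
servo_tool:
  moves:
    - {"dp": [0.03,-0.2,0],"delta_rot": [0,0,0],"fingers": 0}
    - {"dp": [0.03,-0.2,0],"delta_rot": [0,0,0],"fingers": 0}
    - {"dp": [0.03,-0.2,0],"delta_rot": [0,0,0],"fingers": 0}
    - {"dp": [0.03,-0.2,0],"delta_rot": [0,0,0],"fingers": 0}
    - {"dp": [0.03,-0.2,0],"delta_rot": [0,0,0],"fingers": 0}

```text
clock: 9.9
position: [0.4795, -0.0238, 0.265]
ee_rot: [0.0, 1.0, -0.001, 0.0]
contact_force: [0.7, 0.1, 0.6]
width: 0.0002
gripper_force: 0.0
```

Call:
servo_tool:
  moves:
    - {"dp": [0.03,-0.2,0],"delta_rot": [0,0,0],"fingers": 0}
    - {"dp": [0.03,-0.2,0],"delta_rot": [0,0,0],"fingers": 0}
    - {"dp": [0.03,-0.2,0],"delta_rot": [0,0,0],"fingers": 0}
    - {"dp": [0.03,-0.2,0],"delta_rot": [0,0,0],"fingers": 0}
    - {"dp": [0.03,-0.2,0],"delta_rot": [0,0,0],"fingers": 0}

```text
clock: 10.4
position: [0.5099, 0.1766, 0.2649]
ee_rot: [0.0, 1.0, -0.0, 0.0]
contact_force: [0.2, -0.5, 0.3]
width: -0.0001
gripper_force: 0.0
```

Call:
servo_tool:
  moves:
    - {"dp": [0.03,-0.2,0],"delta_rot": [0,0,0],"fingers": 0}
    - {"dp": [0.03,-0.2,0],"delta_rot": [0,0,0],"fingers": 0}
    - {"dp": [0,-0.2,0],"delta_rot": [0,0,0],"fingers": 0}
    - {"dp": [0,-0.13,0],"delta_rot": [0,0,0],"fingers": 0}
    - {"dp": [0,0,0],"delta_rot": [0,0,0],"fingers": 0}

```text
clock: 10.9
position: [0.5218, 0.3244, 0.2642]
ee_rot: [-0.001, 1.0, 0.001, 0.0]
contact_force: [0.3, 0.1, 0.2]
width: 0.0004
gripper_force: 0.0
```

```bash
python3 -c "
from h import *
W,im=wz([('tim',.521,.332)],'pics/w2.png')
m=(abs(W[...,2]-.048)<.004)&(np.hypot(W[...,0]-.521,W[...,1]-.332)<.025)
p=W[m];print(len(p),p.min(0),p.max(0),p.mean(0))"
```

```text
[0.52177451 0.32441222 0.26423305] [-5.42226505e-04  9.99998900e-01  1.36888320e-03  1.76673997e-04]
tim 120 0.0479339539745354
907 [0.51193248 0.32017584 0.04400193] [0.53886329 0.3463911  0.04989713] [0.52609834 0.33319465 0.04714951]
```

View pics/w2.png

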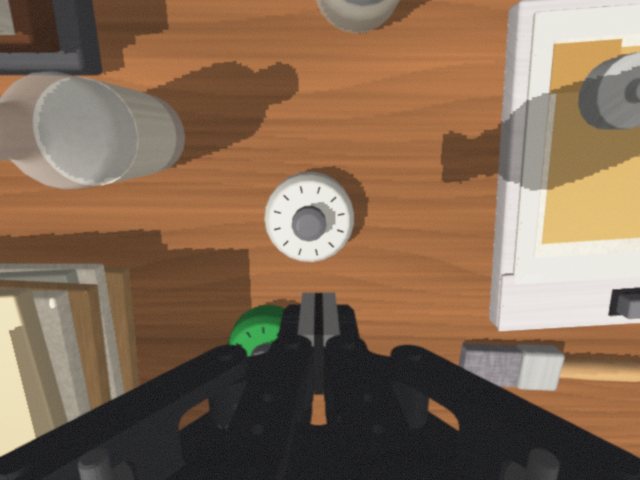

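The wrist view shows the white timer at (309,218) with its button at (309,222). The green look-alike is at (262,330) and the bottle is clear to the left at (90,130). The wrist puts the button at about (0.525, 0.333), in agreement with the top view. I'll lower to just above it.

Call:
servo_tool:
  moves:
    - {"dp": [0.01,-0.043,0.05],"delta_rot": [0,0,0],"fingers": 0}
    - {"dp": [0,0,0.15],"delta_rot": [0,0,0],"fingers": 0}
    - {"dp": [0,0,0.15],"delta_rot": [0,0,0],"fingers": 0}
    - {"dp": [0,0,0.15],"delta_rot": [0,0,0],"fingers": 0}
    - {"dp": [0,0,0.1],"delta_rot": [0,0,0],"fingers": 0}

```text
clock: 11.45
position: [0.5224, 0.3283, 0.1421]
ee_rot: [0.001, 1.0, -0.001, -0.002]
contact_force: [0.3, 0.2, 0.6]
width: 0.0003
gripper_force: 0.0
```

Call:
servo_tool:
  moves:
    - {"dp": [0,0,0],"delta_rot": [0,0,0],"fingers": 0}
    - {"dp": [0,0,0],"delta_rot": [0,0,0],"fingers": 0}

```text
clock: 11.65
position: [0.5235, 0.3294, 0.1447]
ee_rot: [0.0, 1.0, -0.001, -0.0]
contact_force: [0.1, 1.0, 0.1]
width: -0.0001
gripper_force: 0.0
```

Call:
servo_tool:
  moves:
    - {"dp": [0.005,-0.018,0.03],"delta_rot": [0,0,0],"fingers": 0}
    - {"dp": [0,0,0.04],"delta_rot": [0,0,0],"fingers": 0}
    - {"dp": [0,0,0.03],"delta_rot": [0,0,0],"fingers": 0}
    - {"dp": [0,0,0],"delta_rot": [0,0,0],"fingers": 0}
    - {"dp": [0,0,0],"delta_rot": [0,0,0],"fingers": 0}

```text
clock: 12.15
position: [0.5239, 0.3338, 0.1247]
ee_rot: [0.0, 1.0, -0.0, -0.0]
contact_force: [0.4, 0.0, -0.0]
width: -0.0
gripper_force: 0.0
```

Call:
servo_tool:
  moves:
    - {"dp": [0,0,0.015],"delta_rot": [0,0,0],"fingers": 0}
    - {"dp": [0,0,0.015],"delta_rot": [0,0,0],"fingers": 0}
    - {"dp": [0,0,0.015],"delta_rot": [0,0,0],"fingers": 0}
    - {"dp": [0,0,0.01],"delta_rot": [0,0,0],"fingers": 0}
    - {"dp": [0,0,0],"delta_rot": [0,0,0],"fingers": 0}

```text
clock: 12.65
position: [0.5243, 0.334, 0.1141]
ee_rot: [-0.0, 1.0, -0.0, 0.0]
contact_force: [0.8, 0.1, 5.0]
width: -0.0
gripper_force: 2.1
```

Call:
servo_tool:
  moves:
    - {"dp": [0,0,0.005],"delta_rot": [0,0,0],"fingers": 0}
    - {"dp": [0,0,0],"delta_rot": [0,0,0],"fingers": 0}

```text
clock: 12.85
position: [0.5243, 0.334, 0.1132]
ee_rot: [-0.0, 1.0, -0.0, 0.0]
contact_force: [0.2, -0.2, 5.3]
width: 0.0001
gripper_force: 2.3
```

Call:
servo_tool:
  moves:
    - {"dp": [0,0,-0.05],"delta_rot": [0,0,0],"fingers": 0}
    - {"dp": [0,0,-0.2],"delta_rot": [0,0,0],"fingers": 0}
    - {"dp": [0,0,-0.2],"delta_rot": [0,0,0],"fingers": 0}
    - {"dp": [0,0,-0.2],"delta_rot": [0,0,0],"fingers": 0}
    - {"dp": [0,0,-0.2],"delta_rot": [0,0,0],"fingers": 0}

```text
clock: 13.35
position: [0.5232, 0.3334, 0.2843]
ee_rot: [0.001, 1.0, -0.0, -0.001]
contact_force: [0.3, 0.1, -1.0]
width: 0.0001
gripper_force: 0.0
```

Call:
servo_tool:
  moves:
    - {"dp": [-0.1,0.2,0],"delta_rot": [0,0,0],"fingers": 0}
    - {"dp": [-0.1,0.2,0],"delta_rot": [0,0,0],"fingers": 0}
    - {"dp": [-0.1,0.2,0],"delta_rot": [0,0,0],"fingers": 0}
    - {"dp": [0,0,0],"delta_rot": [0,0,0],"fingers": 0}
    - {"dp": [0,0,0],"delta_rot": [0,0,0],"fingers": 0}

```text
clock: 13.85
position: [0.4634, 0.2132, 0.2832]
ee_rot: [-0.0, 1.0, -0.001, 0.0]
contact_force: [0.2, -0.1, 0.1]
width: 0.0001
gripper_force: 0.0
```

```bash
python3 -c "
from h import *
W,im=wz([('long',.4534,-.029),('dim',.448,.051),('cap',.448,-.304),('tim',.524,.333)])
im,d,c=grab('top');W=world(d,c)
for n,x,y in (('long',.4534,-.029),('dim',.448,.051),('cap',.448,-.304),('tim',.524,.333)):
    m=(np.hypot(W[...,0]-x,W[...,1]-y)<.006)&(W[...,2]<.08);print(n,m.sum(),np.median(W[m][:,2]))
cv2.imwrite('pics/end.png',im[...,::-1])"
```

```text
[0.46340005 0.21319369 0.28324722] [-1.48834796e-04  9.99999572e-01 -9.12714191e-04  3.74184632e-05]
long 96 0.0361556927850966
dim 96 0.04202389542719036
cap 0 None
tim 127 0.048080889133002014
long 23 0.03765914869498792
dim 23 0.044279137522619215
cap 23 0.04747549611221936
tim 0 nan
  return _methods._mean(a, axis=axis, dtype=dtype,
  ret = ret.dtype.type(ret / rcount)
```

View pics/end.png

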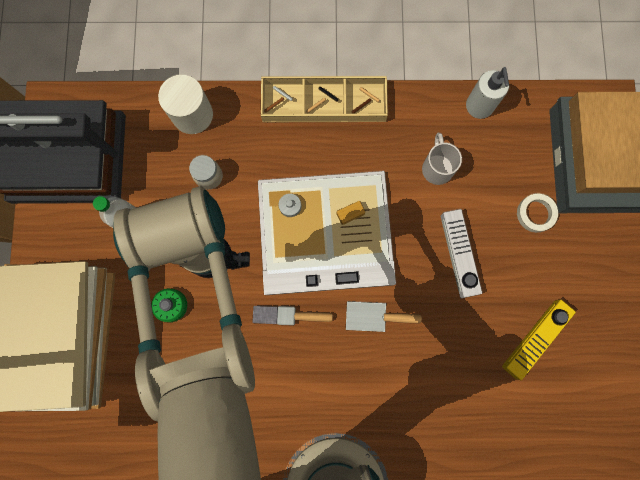

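The end view shows everything visible where it started: the bar's cap at (470,281), the weights at (290,204) and (352,212), and the brush and spatula at row 316. The arm hides the timer here, but the wrist depth shows its button back up at 48 mm. The long key and the cap are down, the square key is up, and the arm is clear.

```bash
python3 -c "
from rig import manip
print(manip.sign_off())"
```

```text
the job is handed in; nothing more can be done
None
```

The job is handed in: the long key and the bar's cap measured 6 mm down and staying, the timer was tapped and its button is back up, the square key is untouched, and the arm finished clear; the sign-off returned no verdict.

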